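# Start a run on the bench sample reader

### The job

Start a run on the bench sample reader by pressing and pushing with the fingertips, in this order: press the raised orange end of the rocker switch until it has tipped right over, push the open sample drawer fully shut, press the blue programme key all the way down so that it stays down, and last press the green start key all the way down, keep it there for two full seconds and let it come back up. Do not press the green key before its turn, never press the red stop key, and leave the jar, bottle, mouse and tip box where they stand.

Things in the scene. Friction and masses are not known exactly. Their poses are not given: they have to be found in the camera images.
- reader: low white bench instrument, 190 mm deep (x), 360 mm wide (y), flat top 110 mm above the table, fixed, turned up to 0.2 rad; origin at table height, 90 mm behind its front face; x from front to back, y to its left, z up. Drawer in the left half of the front, rocker on the left of the top, three keys in a row on the right of the top
- rocker_press (a point): point to press on the rocker switch: on the upper face of its orange far half, 18 mm from the pivot, midway across; moves with the rocker, about 6 mm down from off to on. The rocker is a shallow V 56 mm long (along the reader's x), 26 mm wide, near half white, on a black plinth 9 mm high; pivot along the reader's y, 126 mm above the table, 17 mm nearer the front than this point
- rocker (a joint): rocker angle in rad: 0 off (white half level 126 mm above the table, orange far end 10 mm higher), 0.36 fully on (orange half level at 126 mm, white end raised); stays where it is left; needs about 2.5 N at the press point
- drawer_push (a point): point to push on the sample drawer: on the outer (front) face of its blue front panel, midway across, 85 mm above the table. Panel 125 mm wide, its face from 35 to 105 mm above the table, 12 mm thick; capped tubes stand in the drawer behind it, lower than the panel. Moves with the drawer; when shut it lies 12 mm in front of the reader's front face
- drawer (a joint): how far the drawer stands open, in m: 0 fully shut, 0.06 at most; pushed shut along the reader's +x; slides with about 3 N of friction, stays where it is left, and stops hard at 0
- blue_top (a point): centre of the top of the blue programme key; moves with it; cap 30 mm in diameter, standing 16 mm above the reader's top, travel 7 mm; the keys stand in a row 55 mm apart centre to centre and any colour may be in any of the three places
- blue_key (a joint): blue key's way down in m: 0 up, 0.007 fully down; has no return spring, stays where it is left; needs about 3 N
- green_top (a point): centre of the top of the green start key; moves with it; cap 30 mm in diameter, standing 16 mm above the reader's top, travel 7 mm; the keys stand in a row 55 mm apart centre to centre and any colour may be in any of the three places
- green_key (a joint): green key's way down in m: 0 up, 0.007 fully down; springs back up when let go; 1 N starts it, 5 N takes it fully down
- red_top (a point): centre of the top of the red stop key, not to be pressed; cap 30 mm in diameter, standing 16 mm above the reader's top, travel 7 mm; the keys stand in a row 55 mm apart centre to centre and any colour may be in any of the three places
- red_key (a joint): red key's way down in m: 0 up, 0.007 fully down; as light as the green one
- jar: loose specimen jar with a yellow cap, 36 mm in diameter, 45 mm high, standing on the reader's top towards the back; origin at the centre of its underside
- bottle: loose amber bottle with a black cap, 60 mm in diameter, 130 mm high, standing on the table to the reader's left; origin at the centre of its underside
- mouse: loose black computer mouse, 100 x 58 x 27 mm, on the table in front of the right half of the reader; origin at the centre of its underside
- tipbox: loose white box with a blue lid, 82 x 117 x 61 mm, on the table to the right of the reader; origin at the centre of its underside

How it is judged:
On the way, in this order (a step that is already met when the one before it is completed fails the run):
1. the rocker is tipped right over to on (value of joint rocker above 0.29 rad), for 0.1 s.
2. then the sample drawer is pushed fully shut (value of joint drawer below 0.005 m), for 0.1 s.
3. then the blue key is pressed all the way down (value of joint blue_key above 0.0055 m), for 0.1 s.
4. then the green key is pressed all the way down and kept there (value of joint green_key above 0.0055 m), for 1.6 s.
At the end, for the whole second after the job is handed in: Rocker past 0.29 rad, drawer within 5 mm of shut, blue key down at least 5.5 mm, green key (after at least 1.6 s held at 5.5 mm or deeper) and red key back up within 1.5 mm, and the jar, bottle, mouse and tip box within 20 mm of where they started (value of joint rocker above 0.29 rad and value of joint drawer below 0.005 m and value of joint blue_key above 0.0055 m and value of joint each of green_key, red_key below 0.0015 m and distance of each of jar, bottle, mouse, tipbox from where it was at the start of the episode below 0.02 m); the robot touches nothing.
It fails at once if the red stop key is pressed (value of joint red_key above 0.003 m).
It fails at once if the green key is pressed before the rocker is on, the drawer shut and the blue key down (value of joint green_key above 0.003 m and (value of joint rocker below 0.28 rad or value of joint drawer above 0.006 m or value of joint blue_key below 0.005 m)).
It fails at once if the jar, bottle, mouse or tip box is moved more than 20 mm, lifted or tipped over (distance of any of jar, bottle, mouse, tipbox from where it was at the start of the episode above 0.02 m or angle between any of jar, bottle, mouse, tipbox's own z axis and vertical above 0.35 rad).
It also fails if it takes over 58 s, if anything falls off the work surface, if the arm or the gripper's body presses on something with over 40 N, if the wrist force passes 120 N, or if a joint passes its speed limit or range.

### The arm

A 6-joint arm with a two-finger parallel gripper is mounted at the origin on the work surface. World frame = base frame: x ahead of the robot, y to its left, z up, the work surface at z = 0. Lengths are in m, angles in rad, forces in N, time in s.
With the tool pointing down it reaches from about 0.35 to 0.975 m from the base axis. Payload 4.9 kg.
Tool frame: the origin (TCP) lies at the very end of the fingers, on their centre line; the grasp point (between the pads) lies 19 mm behind it; z points along the fingers, x is the direction in which the jaws open and shut, and the axes are right-handed (so a half turn about z gives the same grasp; the last joint's range is limited). The gripper opens to 85 mm and grips with 20 to 120 N. Pads are 22 mm wide; open, the fingers measure 114 mm over their backs; the gripper's body (76 mm by 85 mm) begins 54 mm behind the grasp point. The pads swing forward as they close: fully open they stand 13 mm farther back than shut.
Start: joints at [-1.234, 0.053, 1.613, -0, 1.476, -0.119], TCP at [0.275, -0.561, 0.231] pointing down, gripper open.
Joint ranges: [-3.01, 3.01], [-1.01, 2.22], [0.06, 2.58], [-1.02, 4.17], [0.09, 2.62], [-3.14, 3.14]. Speed limits (rad/s): [2.57, 2.57, 3.14, 3.14, 3.14, 3.14].

### API

Orientations are given as a unit quaternion [w, x, y, z].
In Python, from plant import manip, imaging gives the robot as it stands.
- The arm moves only by the shell command python3 -m pendant 'ROWS'. ROWS is JSON, a list that holds one entry, the list of rows, each a list of 7 numbers: the turn, a rotation vector about the world's x, y, z in units of pi rad (1.0 is pi rad), then the shift along the world's x, y, z in units of 250 mm (1.0 is 250 mm), then the opening, from 0 (shut) to 1 (fully open). In form: [[[ax, ay, az, tx, ty, tz, claw], ...]]. A call has 1 to 20 rows; each row shifts and turns the commanded pose from where the row before left it; what a row does not reach is not made up. A row lasts 1/8 s, in which the tool goes at most 62.5 mm and 10.7 degrees, less where a joint would pass 70% of its speed; a pose out of reach is approached as far as the arm can. A call with a number of a shift or a turn outside -1 to 1 is refused whole. A call with a gripper value outside its range is refused whole. The fingers move at their own pace and stop on an object; the grip force is fixed at half the most. Time passes only in rows, so rows that do not move let the fingers close. It gives the time, the measured TCP pose, the force and the opening at its end, in the units of the state.
- manip.state(): the state, without advancing time (a new reading comes with each control period).
- imaging.grab_frame(name): name is "scene" or "top" or "wrist"; returns a dict with "frame" (480x640x3 uint8, blue, green, red), "mtx" (3x3 intrinsics, pixels), "world_to_cam" (4x4, takes a point from world to camera coordinates). Camera axes: x right, y down, z forward; pixel columns grow to the right and rows downward; lengths in m; the calibration is good to about 2 mm. A picture is of the moment at which its call begins. There is no depth.
- manip.job_done(): hands the job in, once; it reports no verdict.
The state is a dict: "time": time; "joint_pos": joint angles; "joint_vel": joint speeds; "joint_efforts": joint torques, N m; "tool_pos": TCP position; "tool_rot": TCP orientation; "contact_force": force on the tool from outside, world axes, zero at the start; "ft_torque": the same for the moment, N m; "gripper_width": opening from 0.0 (shut) to 1.0 (fully open).
Only numpy, scipy, OpenCV 4.12 (cv2) and the standard library are available. Lean on these libraries where they do the work, as an engineer would, in place of code of your own. Each camera call takes 0.05 s, during which the arm holds its last target. There are 200 camera calls.

## Working session

There is one attempt and no reset: what is moved stays moved. The work goes in short steps, Python scripts to look and compute and a shell command to move; the robot and the scene stay as the last step left them, time stands still between calls to the robot, and variables do not carry over. Pictures are saved under pics/ and viewed, about 8 in all and at most 12, crops included, and the job is handed in when it is done.

```bash
mkdir -p pics; python3 - <<'E'
from plant import manip, imaging
import cv2, pickle
s=manip.state(); print(s)
d={}
for n in("scene","top"):
    f=imaging.grab_frame(n); d[n]=f; cv2.imwrite(f"pics/{n}0.png",f["frame"]); print(n,f["mtx"],f["world_to_cam"])
pickle.dump(d,open("f0.pkl","wb"))
E
```

```text
{'time': 0.0, 'joint_pos': array([-1.23398993e+00,  5.33643279e-02,  1.61429859e+00, -8.45286868e-06,
        1.47600642e+00, -1.18984809e-01]), 'joint_vel': array([ 0.00047424,  0.00113979,  0.00057564,  0.00011445, -0.00010573,
       -0.0013659 ]), 'joint_efforts': array([-2.28924684e-03, -3.93692458e+01, -3.70173669e+01, -2.39386800e-04,
        7.08375723e-03,  4.12269983e-06]), 'tool_pos': array([ 0.27490609, -0.56059621,  0.23005565]), 'tool_rot': array([-6.46780863e-04,  8.48578828e-01, -5.29067949e-01, -8.12307788e-04]), 'contact_force': array([ 0.42010392,  0.20928623, -0.36903125]), 'ft_torque': array([ 0.00623983, -0.02313129,  0.05775804]), 'gripper_width': 1.0015236004565882}
scene [[470.29876607   0.         327.66700384]
 [  0.         470.29876607 239.98820597]
 [  0.           0.           1.        ]] [[ 0.86089285  0.50844826  0.01854366 -0.51829258]
 [ 0.38172672 -0.6213761  -0.68423421 -0.12926093]
 [-0.3363751   0.59613095 -0.72902653  1.04738004]
 [ 0.          0.          0.          1.        ]]
top [[523.01498908   0.         314.69631184]
 [  0.         523.01498908 228.39279289]
 [  0.           0.           1.        ]] [[-5.00834056e-03 -9.99364609e-01  3.52887218e-02  1.85456069e-02]
 [-9.90625649e-01  1.40880049e-04 -1.36604554e-01  5.81481877e-01]
 [ 1.36512785e-01 -3.56420750e-02 -9.89996920e-01  1.05068381e+00]
 [ 0.00000000e+00  0.00000000e+00  0.00000000e+00  1.00000000e+00]]
```

View pics/scene0.png

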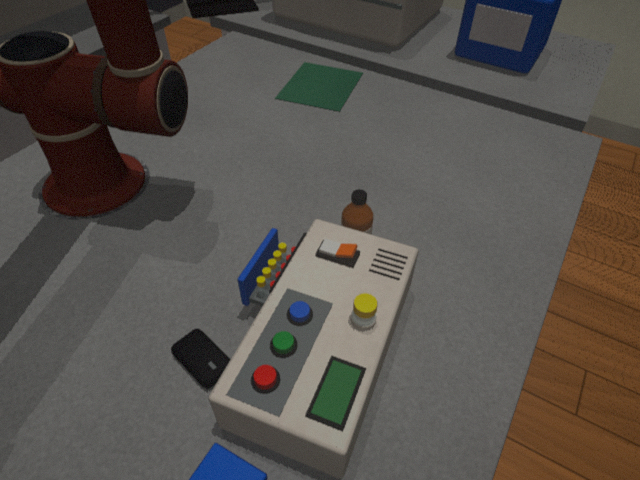

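View pics/top0.png

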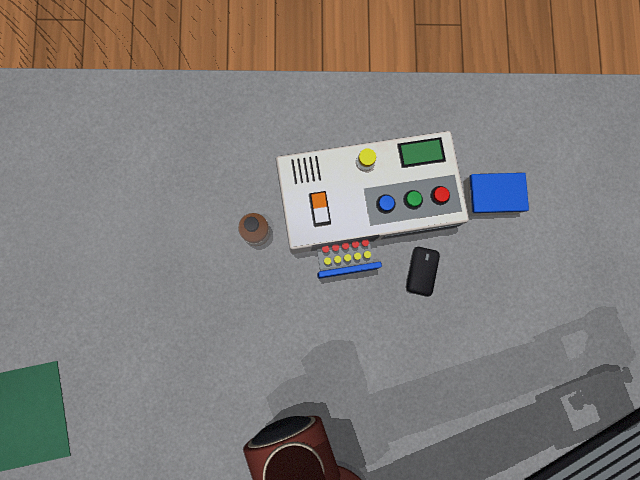

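The scene view shows the reader with blue, green and red keys from its left to its right. In the top view they are at about (387,203), (414,199) and (441,195), with the rocker at (319,208), the drawer panel at (350,270) and the jar at (367,157). Next I turn these pixels into positions.

```bash
cat > h.py <<'E'
import cv2, numpy as np
R={"blue":((105,120,90),(125,255,255)),"green":((50,120,40),(75,255,255)),"red":((0,190,120),(4,255,255)),"orange":((7,180,150),(16,255,255)),"yellow":((24,150,120),(34,255,255))}
def blobs(f,c,amin=60):
    h=cv2.cvtColor(f["frame"],cv2.COLOR_BGR2HSV); m=cv2.inRange(h,*map(np.array,R[c]))
    n,_,st,ce=cv2.connectedComponentsWithStats(m)
    return [(ce[i],st[i]) for i in range(1,n) if st[i][4]>=amin],m
def ray(f,uv,z):
    T=f["world_to_cam"]; r=T[:3,:3].T; o=-r@T[:3,3]
    d=r@np.linalg.solve(f["mtx"],[*uv,1]); return o+d*(z-o[2])/d[2]
def tri(f,a,g,b):
    P=[x["mtx"]@x["world_to_cam"][:3] for x in(f,g)]
    X=cv2.triangulatePoints(P[0],P[1],np.float64(a).reshape(2,1),np.float64(b).reshape(2,1)); return (X[:3]/X[3]).ravel()
def proj(f,p):
    q=f["mtx"]@(f["world_to_cam"]@[*p,1])[:3]; return q[:2]/q[2]
E
python3 - <<'E'
import pickle; from h import *
np.set_printoptions(precision=4,suppress=True)
d=pickle.load(open("f0.pkl","rb")); z={"blue":.126,"green":.126,"red":.126,"orange":.131,"yellow":.155}
for c in R:
  for n in d:
    for ce,st in blobs(d[n],c)[0]: print(c,n,ce,st,ray(d[n],ce,z[c]))
E
```

```text
blue scene [256.7807 254.8021] [238 228  39  54 374] [ 0.5111 -0.0704  0.126 ]
blue scene [299.2132 309.1912] [290 301  20  17 272] [ 0.6244 -0.1224  0.126 ]
blue scene [225.2886 466.6619] [ 189  443   77   37 1618] [ 0.6692 -0.3434  0.126 ]
blue top [499.5232 191.9952] [ 471  173   58   39 2091] [ 0.6416 -0.3429  0.126 ]
blue top [386.4246 202.2682] [379 195  16  15 179] [ 0.6208 -0.1194  0.126 ]
blue top [349.6913 268.9699] [319 262  63  15 366] [ 0.4917 -0.0461  0.126 ]
green scene [282.8371 340.7029] [272 332  22  19 313] [ 0.6334 -0.1771  0.126 ]
green top [421.3176 151.8851] [401 140  42  25 740] [ 0.7219 -0.191   0.126 ]
green top [413.8385 198.3385] [406 191  16  16 192] [ 0.6286 -0.1732  0.126 ]
red scene [264.5449 374.8144] [254 365  22  20 334] [ 0.6416 -0.2305  0.126 ]
red top [441.4303 193.7455] [435 187  14  15 165] [ 0.6379 -0.2278  0.126 ]
orange scene [345.9429 249.0929] [337 244  19  11 140] [0.6272 0.0097 0.131 ]
orange top [318.4641 199.8895] [312 193  14  15 181] [0.6243 0.0128 0.131 ]
yellow scene [365.1879 302.9075] [354 294  23  19 346] [ 0.7078 -0.0832  0.155 ]
yellow top [367.1667 156.4213] [359 149  17  16 216] [ 0.704  -0.0795  0.155 ]
```

Row direction gives a yaw of about 0.16 rad. The tool needs a turn of about -0.30 rad (-0.094 units) so that the jaws lie along the reader's y. I close the fingers and move above the rocker.

```bash
python3 -m pendant '[[[0,0,-0.0235,0.09,0.143,0,0],[0,0,-0.0235,0.09,0.143,0,0],[0,0,-0.0235,0.09,0.143,0,0],[0,0,-0.0235,0.09,0.143,0,0],[0,0,0,0.09,0.143,0,0],[0,0,0,0.09,0.143,0,0],[0,0,0,0.09,0.143,0,0],[0,0,0,0.09,0.143,0,0],[0,0,0,0.09,0.143,0,0],[0,0,0,0.09,0.143,0,0],[0,0,0,0.09,0.143,0,0],[0,0,0,0.09,0.143,0,0],[0,0,0,0.09,0.143,0,0],[0,0,0,0.09,0.143,0,0],[0,0,0,0.08,0.143,0,0],[0,0,0,0.08,0.143,0,0],[0,0,0,0,0,0,0],[0,0,0,0,0,0,0]]]'
python3 - <<'E'
from plant import manip, imaging
import pickle; from h import *
np.set_printoptions(precision=4,suppress=True)
s=manip.state(); print(s["time"],s["tool_pos"],s["tool_rot"],s["contact_force"],s["gripper_width"])
f=imaging.grab_frame("wrist"); pickle.dump(f,open("w1.pkl","wb")); cv2.imwrite("pics/w1.png",f["frame"])
z={"blue":.126,"green":.126,"red":.126,"orange":.131,"yellow":.155}
for c in R:
    for ce,st in blobs(f,c)[0]: print(c,ce,st,ray(f,ce,z[c]))
E
```

```text
time: 2.35
tool_pos: [0.6297, 0.0105, 0.2307]
tool_rot: [0.001, 0.762, -0.648, -0.0]
contact_force: [0.2, 0.1, -0.8]
gripper_width: -0.002
2.35 [0.6297 0.0105 0.2307] [ 0.0005  0.7615 -0.6481 -0.0004] [ 0.2281  0.1328 -0.8012] -0.0019223543160120065
blue [512.7939 278.7884] [ 491  258   45   42 1446] [ 0.6224 -0.1204  0.126 ]
blue [318.125  405.1731] [312 401  13  10 104] [ 0.5061 -0.0103  0.126 ]
green [622.7237 135.8664] [ 600  101   40   67 2215] [ 0.7201 -0.1583  0.126 ]
green [593.1884 276.2155] [ 567  254   53   46 1810] [ 0.6325 -0.1716  0.126 ]
yellow [511.6012 140.8257] [ 481  109   62   64 3069] [ 0.7058 -0.0806  0.155 ]
```

View pics/w1.png

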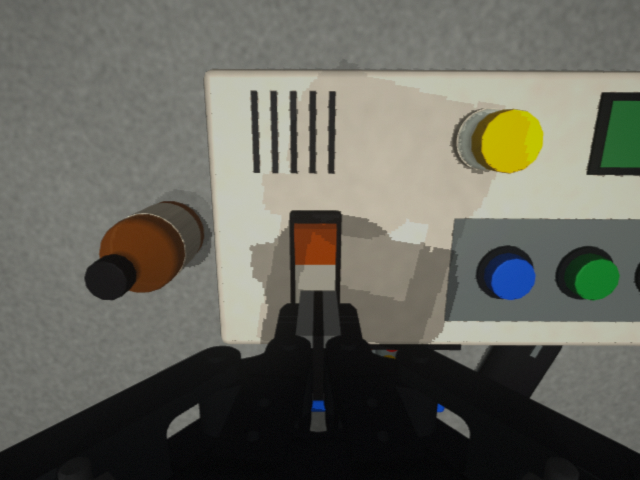

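The wrist view is square with the reader. The orange half spans columns 293–337 and rows 222–264, so the pivot line is at row 264. The blue key is at (513,279), in agreement with the mean of the other two views.

```bash
python3 - <<'E'
import pickle; from h import *
np.set_printoptions(precision=4,suppress=True)
f=pickle.load(open("w1.pkl","rb")); t=pickle.load(open("f0.pkl","rb"))["top"]
p=ray(f,(315.5,264.5),.126); print("pivot",p,"far",ray(f,(315,222),.136)); a=.16
print("press",p[:2]+.018*np.array([np.cos(a),np.sin(a)]))
print("left edge",ray(f,(207,72),.11),ray(f,(220,343),.11))
print("panel top",ray(t,(349.7,268.9),.105))
E
```

```text
pivot [0.6116 0.0085 0.126 ] far [0.6418 0.0136 0.136 ]
press [0.6294 0.0113]
left edge [0.7171 0.0918 0.11  ] [0.535  0.0669 0.11  ]
panel top [ 0.4931 -0.0482  0.105 ]
```

```bash
python3 -m pendant '[[[0,0,0,0.004,0.002,-0.1,0],[0,0,0,0.004,0.002,-0.1,0],[0,0,0,0,0,-0.1,0],[0,0,0,0,0,-0.06,0],[0,0,0,0,0,-0.02,0],[0,0,0,0,0,-0.02,0],[0,0,0,0,0,-0.01,0],[0,0,0,0,0,-0.01,0],[0,0,0,0,0,0,0],[0,0,0,0,0,0,0]]]'
```

```text
time: 3.65
tool_pos: [0.6325, 0.0119, 0.1267]
tool_rot: [-0.0, 0.762, -0.648, 0.0]
contact_force: [1.0, -1.0, 0.8]
gripper_width: -0.003
```

```bash
python3 -m pendant '[[[0,0,0,0,0,-0.006,0],[0,0,0,0,0,-0.006,0],[0,0,0,0,0,0,0],[0,0,0,0,0,0,0]]]'
```

```text
time: 4.15
tool_pos: [0.6326, 0.0119, 0.1259]
tool_rot: [-0.0, 0.762, -0.648, 0.0]
contact_force: [-4.2, -0.6, 12.7]
gripper_width: 0.003
```

```bash
python3 -m pendant '[[[0,0,0,0,0,0.1,0],[0,0,0,0,0,0.2,0],[0,0,0,0,0,0.12,0],[0,0,0,-0.15,-0.054,0,0],[0,0,0,-0.15,-0.054,0,0],[0,0,0,-0.15,-0.055,0,0],[0,0,0,-0.15,-0.055,0,0],[0,0,0,-0.16,-0.055,0,0],[0,0,0,0,0,0,0],[0,0,0,0,0,0,0]]]'
python3 - <<'E'
from plant import imaging
import pickle; from h import *
f=imaging.grab_frame("wrist"); pickle.dump(f,open("w2.pkl","wb")); cv2.imwrite("pics/w2.png",f["frame"])
E
```

```text
time: 5.4
tool_pos: [0.4422, -0.0562, 0.2282]
tool_rot: [-0.0, 0.761, -0.648, -0.0]
contact_force: [-0.7, -0.5, -0.3]
gripper_width: -0.005
```

View pics/w2.png

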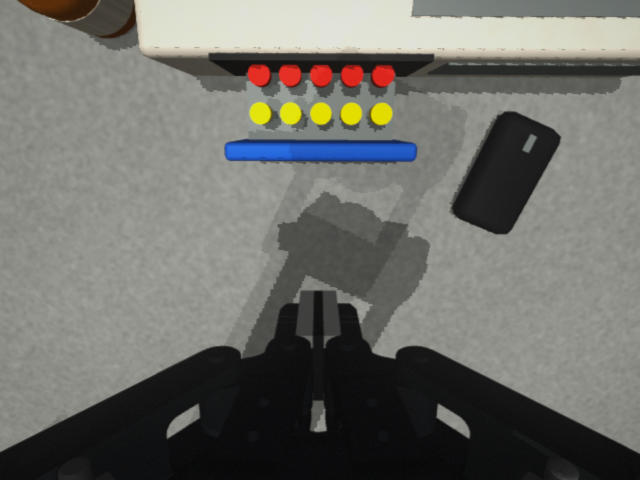

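The panel is centred at column 321 with its front edge near row 160, straight ahead of the fingers. The mouse is well clear.

```bash
python3 - <<'E'
import pickle; from h import *
np.set_printoptions(precision=4,suppress=True)
f=pickle.load(open("w2.pkl","rb"))
print("panel front",ray(f,(321,159),.103),"reader front edge",ray(f,(321,50),.107), ray(f,(160,53),.107),ray(f,(600,66),.107))
E
python3 -m pendant '[[[0,0,0,0,0,-0.15,0],[0,0,0,0,0,-0.15,0],[0,0,0,0,0,-0.15,0],[0,0,0,0,0,-0.15,0],[0,0,0,0,0,0,0],[0,0,0,0,0,0,0]]]'
```

```text
panel front [ 0.4895 -0.0513  0.103 ] reader front edge [ 0.5529 -0.0409  0.107 ] [0.536 0.054 0.107] [ 0.571  -0.2085  0.107 ]
time: 6.2
tool_pos: [0.4434, -0.0565, 0.0796]
tool_rot: [-0.0, 0.762, -0.648, 0.001]
contact_force: [0.2, 0.1, 0.7]
gripper_width: -0.0
```

```bash
python3 -m pendant '[[[0,0,0,0.0385,0.0062,0,0],[0,0,0,0.0385,0.0062,0,0],[0,0,0,0.0385,0.0062,0,0],[0,0,0,0.0385,0.0062,0,0],[0,0,0,0.0385,0.0062,0,0],[0,0,0,0.0385,0.0062,0,0],[0,0,0,0.0385,0.0062,0,0],[0,0,0,0.02,0.0032,0,0],[0,0,0,0.01,0.0016,0,0],[0,0,0,0,0,0,0]]]'
```

```text
time: 7.45
tool_pos: [0.5173, -0.0441, 0.0782]
tool_rot: [-0.001, 0.761, -0.648, 0.0]
contact_force: [-0.4, -0.8, 0.6]
gripper_width: -0.004
```

```bash
python3 -m pendant '[[[0,0,0,0.016,0.0026,0,0],[0,0,0,0.016,0.0026,0,0],[0,0,0,0.008,0.0013,0,0],[0,0,0,0.008,0.0013,0,0]]]'; python3 -m pendant '[[[0,0,0,0.008,0.0013,0,0],[0,0,0,0.008,0.0013,0,0]]]'
```

```text
time: 7.95
tool_pos: [0.5266, -0.0426, 0.0781]
tool_rot: [0.003, 0.762, -0.648, -0.003]
contact_force: [-17.4, -3.6, 11.0]
gripper_width: -0.002
time: 8.2
tool_pos: [0.5265, -0.0426, 0.0782]
tool_rot: [0.007, 0.762, -0.648, -0.007]
contact_force: [-34.1, -5.6, 24.0]
gripper_width: 0.003
```

Hard stop reached. I back off, rise, and look to confirm the drawer and the rocker.

```bash
python3 -m pendant '[[[0,0,0,-0.06,-0.01,0,0],[0,0,0,-0.1,-0.016,0,0],[0,0,0,0,0,0.15,0],[0,0,0,0,0,0.2,0],[0,0,0,0,0,0.2,0],[0,0,0,0,0,0.05,0],[0,0,0,0,0,0,0],[0,0,0,0,0,0,0]]]'
python3 - <<'E'
from plant import imaging
import pickle; from h import *
np.set_printoptions(precision=4,suppress=True)
f=imaging.grab_frame("wrist"); pickle.dump(f,open("w3.pkl","wb")); cv2.imwrite("pics/w3.png",f["frame"])
for c in("blue","green","red"):
    for ce,st in blobs(f,c)[0]: print(c,ce,st,ray(f,ce,.126))
E
```

```text
time: 9.2
tool_pos: [0.4921, -0.048, 0.226]
tool_rot: [0.001, 0.762, -0.648, -0.001]
contact_force: [0.7, -0.1, -0.8]
gripper_width: -0.001
blue [487.1434  33.1182] [ 461    4   54   59 2462] [ 0.6217 -0.1206  0.126 ]
blue [320.2654 154.5842] [ 225  146  194   17 3018] [ 0.5434 -0.0416  0.126 ]
green [584.3034  34.4075] [ 552    4   64   62 2871] [ 0.6295 -0.1728  0.126 ]
```

View pics/w3.png

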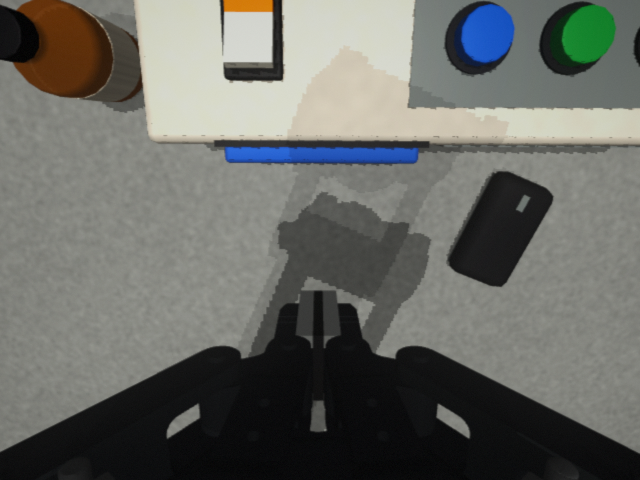

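The panel lies against the reader (row 155) and the rocker's white end is raised, so the first two steps are done. Blue key is next, at (0.622, -0.121).

```bash
python3 -m pendant '[[[0,0,0,0.13,-0.073,0,0],[0,0,0,0.13,-0.073,0,0],[0,0,0,0.13,-0.073,0,0],[0,0,0,0.13,-0.073,0,0],[0,0,0,0,0,0,0],[0,0,0,0,0,-0.12,0],[0,0,0,0,0,-0.12,0],[0,0,0,0,0,-0.12,0],[0,0,0,0,0,0,0],[0,0,0,0,0,0,0]]]'; python3 -m pendant '[[[0,0,0,0,0,-0.02,0],[0,0,0,0,0,-0.02,0],[0,0,0,0,0,-0.008,0],[0,0,0,0,0,0,0]]]'
```

```text
time: 10.5
tool_pos: [0.623, -0.1211, 0.139]
tool_rot: [-0.0, 0.762, -0.648, 0.0]
contact_force: [0.2, -0.4, 0.2]
gripper_width: -0.002
time: 11.0
tool_pos: [0.6229, -0.1213, 0.1262]
tool_rot: [0.0, 0.761, -0.648, -0.0]
contact_force: [-0.2, -0.5, 0.1]
gripper_width: -0.001
```

```bash
python3 -m pendant '[[[0,0,0,0,0,-0.01,0],[0,0,0,0,0,-0.01,0],[0,0,0,0,0,-0.006,0],[0,0,0,0,0,0,0]]]'; python3 -m pendant '[[[0,0,0,0,0,-0.006,0],[0,0,0,0,0,-0.004,0],[0,0,0,0,0,0,0]]]'
```

```text
time: 11.5
tool_pos: [0.6232, -0.1213, 0.1198]
tool_rot: [-0.0, 0.762, -0.648, 0.0]
contact_force: [0.1, -0.0, 1.3]
gripper_width: 0.0
time: 11.88
tool_pos: [0.6232, -0.1214, 0.119]
tool_rot: [-0.0, 0.762, -0.648, 0.0]
contact_force: [-3.1, 1.6, 8.2]
gripper_width: -0.004
```

```bash
python3 -m pendant '[[[0,0,0,0,0,-0.004,0],[0,0,0,0,0,0,0],[0,0,0,0,0,0.1,0],[0,0,0,0,0,0.2,0],[0,0,0,0,0,0.1,0],[0,0,0,-0.17,-0.107,0.05,0],[0,0,0,-0.17,-0.107,0,0],[0,0,0,0,0,0,0],[0,0,0,0,0,0,0]]]'
python3 - <<'E'
from plant import imaging
import pickle; from h import *
np.set_printoptions(precision=4,suppress=True)
f=imaging.grab_frame("wrist"); pickle.dump(f,open("w4.pkl","wb")); cv2.imwrite("pics/w4.png",f["frame"])
for c in("blue","green","red"):
    for ce,st in blobs(f,c)[0]: print(c,ce,st,ray(f,ce,.126))
E
```

```text
time: 13.0
tool_pos: [0.538, -0.1747, 0.2284]
tool_rot: [-0.0, 0.761, -0.648, -0.0]
contact_force: [-0.3, -0.0, -0.5]
gripper_width: -0.002
blue [585.0931  97.7525] [  518    29   122   135 13224] [ 0.6451 -0.3128  0.126 ]
blue [249.5114  84.5929] [ 225   58   50   54 2098] [ 0.6215 -0.1226  0.126 ]
blue [122.1389 193.5305] [  29  187  188   14 2577] [ 0.5473 -0.053   0.126 ]
green [343.899   84.1259] [ 319   57   51   56 2248] [ 0.6303 -0.1754  0.126 ]
red [440.4614  84.1259] [ 416   57   50   55 2152] [ 0.639  -0.2294  0.126 ]
```

View pics/w4.png

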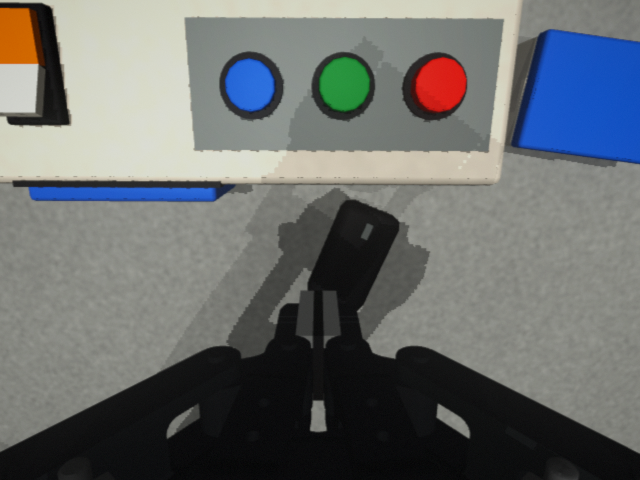

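Blue (249,85) now looks lower than its neighbours, and red (440,84) is well away. Green is at (0.630, -0.175). I press and hold it next.

```bash
python3 -m pendant '[[[0,0,0,0.1,0,0,0],[0,0,0,0.1,0,0,0],[0,0,0,0.1,0,0,0],[0,0,0,0.07,0,0,0],[0,0,0,0,0,0,0],[0,0,0,0,0,-0.13,0],[0,0,0,0,0,-0.13,0],[0,0,0,0,0,-0.12,0],[0,0,0,0,0,0,0],[0,0,0,0,0,0,0]]]'
```

```text
time: 14.3
tool_pos: [0.631, -0.1748, 0.1352]
tool_rot: [-0.0, 0.762, -0.648, 0.001]
contact_force: [0.1, -0.4, 0.5]
gripper_width: -0.003
```

```bash
python3 -m pendant '[[[0,0,0,0,0,-0.01,0],[0,0,0,0,0,-0.01,0],[0,0,0,0,0,-0.01,0],[0,0,0,0,0,-0.012,0],[0,0,0,0,0,0,0],[0,0,0,0,0,0,0]]]'
```

```text
time: 15.05
tool_pos: [0.6307, -0.1749, 0.1237]
tool_rot: [-0.0, 0.762, -0.648, 0.0]
contact_force: [-0.3, -0.8, 2.3]
gripper_width: 0.002
```

```bash
python3 -m pendant '[[[0,0,0,0,0,-0.01,0],[0,0,0,0,0,-0.01,0],[0,0,0,0,0,-0.006,0],[0,0,0,0,0,0,0]]]'
```

```text
time: 15.55
tool_pos: [0.6308, -0.1749, 0.1189]
tool_rot: [0.0, 0.762, -0.648, 0.0]
contact_force: [-4.7, 0.6, 11.4]
gripper_width: 0.002
```

Fully down at z 0.119 with 11 N. I hold it for over 2 s, then lift.

```bash
python3 -m pendant '[[[0,0,0,0,0,0,0],[0,0,0,0,0,0,0],[0,0,0,0,0,0,0],[0,0,0,0,0,0,0],[0,0,0,0,0,0,0],[0,0,0,0,0,0,0],[0,0,0,0,0,0,0],[0,0,0,0,0,0,0],[0,0,0,0,0,0,0],[0,0,0,0,0,0,0],[0,0,0,0,0,0,0],[0,0,0,0,0,0,0],[0,0,0,0,0,0,0],[0,0,0,0,0,0,0],[0,0,0,0,0,0,0],[0,0,0,0,0,0,0],[0,0,0,0,0,0,0],[0,0,0,0,0,0,0]]]'; python3 -m pendant '[[[0,0,0,0,0,0.1,0],[0,0,0,0,0,0.2,0],[0,0,0,0,0,0.14,0],[0,0,0,-0.17,0.05,0,0],[0,0,0,-0.2,0.05,0,0],[0,0,0,0,0,0,0],[0,0,0,0,0,0,0]]]'
python3 - <<'E'
from plant import imaging
import pickle; from h import *
np.set_printoptions(precision=4,suppress=True)
f=imaging.grab_frame("wrist"); cv2.imwrite("pics/w5.png",f["frame"])
for c in("blue","green","red"):
    for ce,st in blobs(f,c)[0]: print(c,ce,st,ray(f,ce,.126))
E
```

```text
time: 17.8
tool_pos: [0.6308, -0.1749, 0.1189]
tool_rot: [-0.0, 0.762, -0.648, 0.0]
contact_force: [-3.8, 1.5, 11.1]
gripper_width: 0.0
time: 18.68
tool_pos: [0.5381, -0.1498, 0.2265]
tool_rot: [-0.0, 0.761, -0.648, 0.0]
contact_force: [-0.2, 0.1, 0.7]
gripper_width: 0.002
blue [602.0342 102.7983] [ 551   35   89  130 9042] [ 0.6438 -0.2974  0.126 ]
blue [291.0553  91.5603] [ 267   65   49   54 2081] [ 0.6215 -0.1217  0.126 ]
blue [160.3983 200.1974] [  65  193  188   15 2513] [ 0.5474 -0.0521  0.126 ]
green [386.4417  91.4187] [ 360   64   54   56 2307] [ 0.6302 -0.1749  0.126 ]
red [483.6542  91.5248] [ 459   65   51   54 2140] [ 0.6389 -0.2292  0.126 ]
```

View pics/w5.png

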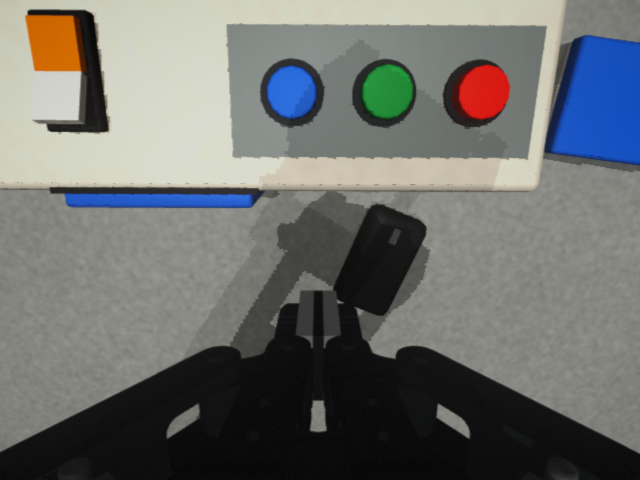

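The drawer is shut at (160,200), the rocker is on, and green and red look raised. As a numerical check, I compare the scene camera before and after: blue should be about 2–3 px lower and the loose objects unmoved.

```bash
python3 - <<'E'
from plant import imaging, manip
import pickle; from h import *
np.set_printoptions(precision=2,suppress=True)
d=pickle.load(open("f0.pkl","rb"))
for n in("scene","top"):
    g=imaging.grab_frame(n); cv2.imwrite(f"pics/{n}1.png",g["frame"])
    for c in R: print(n,c,[b[0] for b in blobs(d[n],c)[0]],"->",[b[0] for b in blobs(g,c)[0]])
for z in(.126,.119): print(z,proj(d["scene"],(.622,-.121,z)))
E
```

```text
scene blue [array([256.78, 254.8 ]), array([299.21, 309.19]), array([225.29, 466.66])] -> [array([282.91, 263.18]), array([299.37, 312.04]), array([225.45, 466.71])]
scene green [array([282.84, 340.7 ])] -> [array([282.71, 340.9 ])]
scene red [array([264.54, 374.81])] -> [array([264.44, 374.9 ])]
scene orange [array([345.94, 249.09])] -> [array([346.18, 251.42])]
scene yellow [array([365.19, 302.91])] -> [array([365.17, 303.03])]
top blue [array([499.52, 192.  ]), array([386.42, 202.27]), array([349.69, 268.97])] -> [array([505.11, 181.68]), array([385.85, 202.9 ]), array([346.1, 244.3])]
top green [array([421.32, 151.89]), array([413.84, 198.34])] -> [array([421.24, 151.88]), array([409.85, 197.27])]
top red [array([441.43, 193.75])] -> []
top orange [array([318.46, 199.89])] -> [array([318.45, 200.21])]
top yellow [array([367.17, 156.42])] -> [array([367.14, 156.45])]
0.126 [298.37 307.76]
0.119 [298.5  310.56]
```

View pics/scene1.png

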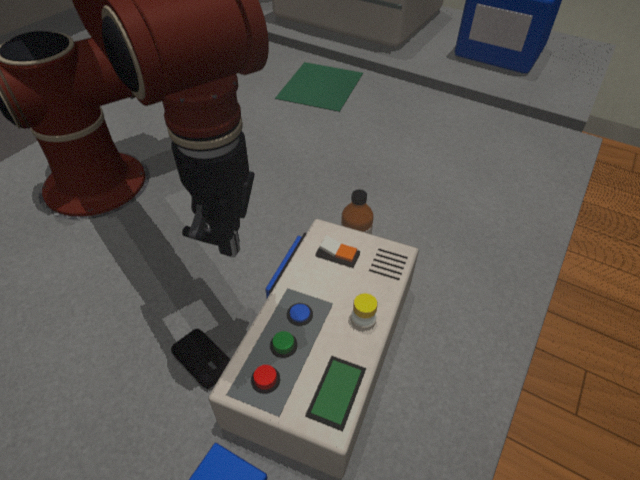

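Blue moved 2.85 px down, against 2.8 px expected for its full 7 mm. Green and red are back at their starting pixels. The jar, tip box, bottle and mouse are unmoved, the drawer is shut, and the arm is clear.

```bash
python3 -c "
from plant import manip
print(manip.job_done())"
```

```text
the job is handed in; nothing more can be done
None
```

I did all four steps in order and handed the job in about 19 s into the run. The hand-in gives no verdict.

| Step | What I did | Evidence |
|---|---|---|
| Rocker | Pressed the orange end over to its stop | 13 N at 126 mm height; the white end is now raised |
| Drawer | Pushed shut to the hard stop | 34 N sideways; the panel lies against the reader in the pictures |
| Blue key | Pressed to its stop, 7 mm down | 8 N at 119 mm height; it moved 2.85 px in the scene view, against 2.8 px expected |
| Green key | Held fully down for more than 2.2 s, then released | 11 N at 119 mm height for the whole hold; back at its starting pixel within 0.3 px |

- **Red key and loose objects:** The red key, jar cap and tip box are within 0.2 px of where they started in the scene view. I checked the bottle and mouse only by eye, and they look unmoved.
- **Arm:** It finished clear of everything, with the measured force back near zero.
- **Disagreements:** The two fixed cameras differed by 3–4 mm on positions, so I used their mean, and the wrist camera agreed with it. In the last top view the red key was not found and the green key and tip box blobs had shifted. I put this down to the arm blocking part of that view, but did not look at that picture; the scene view shows all three in place.

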